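# Feel a filed steel strip for burrs

## Task

Feel the freshly filed steel arc for burrs: with the fingers shut and pointing straight down, go along it with the fingertips from the end by the red magnet to the end by the green magnet, lightly touching it at every black punch mark in turn. The strip is sprung: rest on it only gently and never press it down more than 10 mm. Then lift the hand clear, leaving the magnets, tin, screwdriver and oil bottle where they stand.

Things in the scene. Friction and masses are not known exactly. Their poses are not given: they have to be found in the camera images.
- mark0 (a point): black round punch mark 0 of 7, 9 mm across, on the bright steel strip; the point lies on the strip's top face on its centre line. mark0 is the end mark on the cradle's +y side, mark6 the one on its -y side, mark3 the middle; neighbours are 40 mm apart along the arc
- mark1 (a point): black round punch mark 1 of 7, 9 mm across, on the bright steel strip; the point lies on the strip's top face on its centre line. mark0 is the end mark on the cradle's +y side, mark6 the one on its -y side, mark3 the middle; neighbours are 40 mm apart along the arc
- mark2 (a point): black round punch mark 2 of 7, 9 mm across, on the bright steel strip; the point lies on the strip's top face on its centre line. mark0 is the end mark on the cradle's +y side, mark6 the one on its -y side, mark3 the middle; neighbours are 40 mm apart along the arc
- mark3 (a point): black round punch mark 3 of 7, 9 mm across, on the bright steel strip; the point lies on the strip's top face on its centre line. mark0 is the end mark on the cradle's +y side, mark6 the one on its -y side, mark3 the middle; neighbours are 40 mm apart along the arc
- mark4 (a point): black round punch mark 4 of 7, 9 mm across, on the bright steel strip; the point lies on the strip's top face on its centre line. mark0 is the end mark on the cradle's +y side, mark6 the one on its -y side, mark3 the middle; neighbours are 40 mm apart along the arc
- mark5 (a point): black round punch mark 5 of 7, 9 mm across, on the bright steel strip; the point lies on the strip's top face on its centre line. mark0 is the end mark on the cradle's +y side, mark6 the one on its -y side, mark3 the middle; neighbours are 40 mm apart along the arc
- mark6 (a point): black round punch mark 6 of 7, 9 mm across, on the bright steel strip; the point lies on the strip's top face on its centre line. mark0 is the end mark on the cradle's +y side, mark6 the one on its -y side, mark3 the middle; neighbours are 40 mm apart along the arc
- strip (a joint): how far the strip is pressed down, in m: 0 at rest (top face 50 mm above the bench), 0.014 at its stop. Bright steel arc 28 mm wide, 6 mm thick, centre-line radius 200 mm, running on 20 mm past each end mark. It stays level on sprung stems, cannot be lifted or slid sideways, starts to give at 1 to 2 N, then yields 1 mm per further 0.7 N, and springs back
- cradle: the plywood board that carries the strip, 190 x 360 x 18 mm, screwed to the bench; origin under its middle, +x the side to which the arc bulges, y along its length. The arc's centre lies at x = -165 mm, the strip's middle at x = +35 mm, its ends at x = -11, y = +-127 mm
- red_magnet: red round knob magnet, steel foot 24 mm across and cap 20 mm across, 17 mm high, standing loose on the board about 45 mm past one end mark, its top 15 mm lower than the strip's; origin under its centre. It shows the end where the stroke starts
- green_magnet: green round knob magnet, steel foot 24 mm across and cap 20 mm across, 17 mm high, standing loose on the board about 45 mm past one end mark, its top 15 mm lower than the strip's; origin under its centre. It shows the end where the stroke finishes
- tin: small open brass tin, 56 mm across, 26 mm high, standing loose on the board in the hollow of the arc; origin under its centre
- screwdriver: screwdriver with wooden handle, 190 mm long, lying on the bench to the left (+y) of the board; origin under its middle, blade to its +x
- oil: yellow oil bottle with red cap, 48 mm across, 110 mm high, standing on the bench to the right (-y) of the board; origin under its centre

How it is judged:
By the outcome, as a careful person would: the job done as asked, in the order asked, and still so for the second after the job is handed in, with the robot touching nothing.
It also fails if it takes over 40 s, if anything falls off the work surface, if the arm or the gripper's body presses on something with over 40 N, if the wrist force passes 120 N, or if a joint passes its speed limit or range.

## Robot

A 6-joint arm with a two-finger parallel gripper is mounted at the origin on the work surface. World frame = base frame: x ahead of the robot, y to its left, z up, the work surface at z = 0. Lengths are in m, angles in rad, forces in N, time in s.
With the tool pointing down it reaches from about 0.3 to 0.825 m from the base axis. Payload 5.4 kg.
Tool frame: the origin (TCP) lies between the finger pads, 19 mm behind the fingertips; this is the grasp point; z points along the fingers, y is the line along which they close (so a half turn about z gives the same grasp; the last joint's range is limited). The gripper opens to 92 mm and grips with 3 to 60 N. Pads are 20 mm wide; open, the fingers measure 128 mm over their backs; the gripper's body (75 mm by 189 mm) begins 69 mm behind the grasp point.
Start: joints at [0.978, 0.158, 1.597, -0, 1.386, -0.21], TCP at [0.215, 0.533, 0.233] pointing down, gripper open.
Joint ranges: [-2.91, 2.91], [-0.94, 2.29], [0.18, 2.7], [-1.29, 4.43], [0.17, 2.64], [-3, 3]. Speed limits (rad/s): [2.57, 2.57, 3.14, 3.14, 3.14, 3.14].

## Interface

Orientations are given as a 3x3 rotation matrix whose columns are the frame's x, y, z axes.
In Python, from rig import r gives the robot as it stands. The module is installed in compiled form; this text tells all that it offers.
- The arm moves only by the tool jog_arm, never from a script. Its argument "rows" is one flat list of numbers, 4 for each row, row after row: the shift along the tool's x, y, z in cm, then the turn about the tool's z in rad. In form: [tx, ty, tz, twist, tx, ty, tz, twist, ...]. A call has 1 to 10 rows; each row shifts and turns the commanded pose from where the row before left it, along the tool's axes as they then stand; what a row does not reach is not made up. A row lasts 1/10 s, in which the tool goes at most 50 mm and 8.59 degrees, less where a joint would pass 70% of its speed; a pose out of reach is approached as far as the arm can. A call is refused whole if a number of a shift passes 5 or a number of a turn 0.15, either way. A call with a gripper value outside its range is refused whole. "hand" is the closure, from -1 (fully open) to 1 (shut), set as the call begins (left out, the last holds). The fingers move at their own pace and stop on an object; "force" is the grip in N (left out, the last holds). Time passes only in rows, so rows that do not move let the fingers close. It gives the time, the measured TCP pose, the force, the opening and the grip force at its end, in the units of the state.
- r.observe(): the state, without advancing time (a new reading comes with each control period).
- r.get_image(name): name is "scene" or "top" or "wrist"; returns a dict with "color" (480x640x3 uint8, red, green, blue), "z_map" (480x640 float32, m along the optical axis (not along the pixel's ray), 0 where there is no reading), "fovy" (degrees; the focal length in pixels is half the picture's height over the tangent of half this angle, whatever the lens; pixels are square), "cx", "cy" (the principal point, pixels), "R" (3x3) and "t" (3): a world point X has camera coordinates R X + t. Camera axes: x right, y down, z forward; pixel columns grow to the right and rows downward; lengths in m; the calibration is good to about 2 mm. A picture is of the moment at which its call begins.
- r.close_job(): hands the job in; it is judged then, once.
Trained networks look in the newest picture that a camera, given by its name, has taken for a name from the list of things; names that differ only in an ending like _2 or _b are one class to them, and where a whole thing is asked for, a point or a joint stands for the part that bears it (a point fixed in the world has none). Each returns a list of dicts, best first, with "p" (0 to 1); they miss things now and then, are a little off and sometimes report something else, mostly with a low value. They report only what shows in the picture. A call takes as long as a camera call.
- r.search_frame(camera, query): "xy" ([column, row] as shares, 0 to 1, of the picture: columns of its width, rows of its height, amid what is visible of it).
- r.cut_out(camera, query): "region" (480x640 bool, what is visible of it) and "xy" ([column, row] as shares, 0 to 1, of the picture: columns of its width, rows of its height, amid what is visible of it).
The state is a dict: "t": time; "joints": joint angles; "qd": joint speeds; "effort": joint torques, N m; "ee_pos": TCP position; "orientation": TCP orientation; "wrist_force": force on the tool from outside, world axes, zero at the start; "torque": the same for the moment, N m; "grip_width": finger opening in m; "grip_force": force on a finger pad.
Only numpy, scipy, OpenCV 4.12 (cv2) and the standard library are available. Lean on these libraries where they do the work, as an engineer would, in place of code of your own. Each camera call takes 0.05 s, during which the arm holds its last target. There are 200 camera calls.

## Working session

There is one attempt and no reset: what is moved stays moved. The work goes in short steps, Python scripts to look and compute and a tool call to move; the robot and the scene stay as the last step left them, time stands still between calls to the robot, and variables do not carry over. Pictures are saved under pics/ and viewed, at most 10 in all, crops included, and the job is handed in when it is done.

Besides the shell and the picture viewer there is one more tool, called after ">>>" as name(argument=value, ...) on one line, values as JSON. jog_arm: Moves the arm, as the interface text tells. Its arguments: {"type":"object","properties":{"rows":{"type":"array"},"hand":{"type":"number"},"force":{"type":"number"}},"required":["rows"]}

```bash
mkdir -p pics; cat > h.py <<'E'
import numpy as np, cv2
from rig import r
def img(n,save=None):
    d=r.get_image(n)
    if save: cv2.imwrite('pics/'+save,d['color'][:,:,::-1])
    return d
def unproj(d,u,v,z=None,plane=None):
    f=240/np.tan(np.radians(d['fovy'])/2)
    ray=np.array([(u-d['cx'])/f,(v-d['cy'])/f,1.]);R=np.array(d['R']);t=np.array(d['t'])
    c=-R.T@t; w=R.T@ray
    s=(plane-c[2])/w[2] if plane is not None else z
    return c+w*s
E
python3 - <<'E'
from h import *
print(r.observe())
d=img('top','top.png'); print(d['fovy'],d['cx'],d['cy'],d['R'],d['t'])
for q,pl in [('red_magnet',.035),('green_magnet',.035),('mark0',.05),('mark1',.05),('tin',.026),('oil',.11),('screwdriver',.02),('cradle',.018)]:
    for o in r.search_frame('top',q)[:8]:
        u,v=o['xy'][0]*640,o['xy'][1]*480
        print(q,round(o['p'],2),int(u),int(v),unproj(d,u,v,plane=pl).round(4))
E
```

```text
{'t': 0.0, 'joints': array([ 9.77892191e-01,  1.59051385e-01,  1.59822932e+00, -4.23946136e-05,
        1.38619495e+00, -2.10097269e-01]), 'qd': array([-1.18838411e-03,  5.04609046e-07,  2.07925097e-03, -2.29793977e-04,
       -1.14146177e-03,  1.47213964e-04]), 'effort': array([-1.29321721e-03, -3.85571516e+01, -3.22108662e+01,  7.00333016e-02,
        3.78978497e-02, -1.35573491e-04]), 'ee_pos': array([0.21446718, 0.53286433, 0.23231904]), 'orientation': array([[-9.27622597e-01,  3.73517446e-01, -1.01760622e-03],
       [ 3.73518667e-01,  9.27621309e-01, -1.58489905e-03],
       [ 3.51965770e-04, -1.85028309e-03, -9.99998226e-01]]), 'wrist_force': array([-0.88802116, -0.13935383,  0.17894021]), 'torque': array([-0.03349923,  0.01504399, -0.03808111]), 'grip_force': 0.0, 'grip_width': 0.09199051917460048}
42.92728453977899 314.6187377062354 224.75197933713363 [[ 0.02129995 -0.9997366   0.00854643]
 [-0.99200475 -0.02219724 -0.12423309]
 [ 0.12439008 -0.00583194 -0.99221626]] [-0.01005468  0.55187457  1.27904398]
red_magnet 0.59 359 187 [ 0.6346 -0.0934  0.035 ]
green_magnet 0.45 234 236 [0.5221 0.1724 0.035 ]
mark0 0.82 285 185 [0.6331 0.0658 0.05  ]
mark0 0.63 232 236 [0.5214 0.1763 0.05  ]
mark0 0.57 117 270 [0.445  0.4149 0.05  ]
mark1 0.82 285 185 [0.6331 0.0658 0.05  ]
mark1 0.63 232 236 [0.5214 0.1763 0.05  ]
mark1 0.57 117 270 [0.445  0.4149 0.05  ]
tin 0.69 288 226 [0.5481 0.0592 0.026 ]
tin 0.64 286 183 [0.6432 0.0659 0.026 ]
oil 0.92 525 224 [ 0.552  -0.4254  0.11  ]
screwdriver 0.82 117 267 [0.4516 0.4241 0.02  ]
cradle 0.66 292 201 [0.6031 0.0516 0.018 ]
```

View pics/top.png

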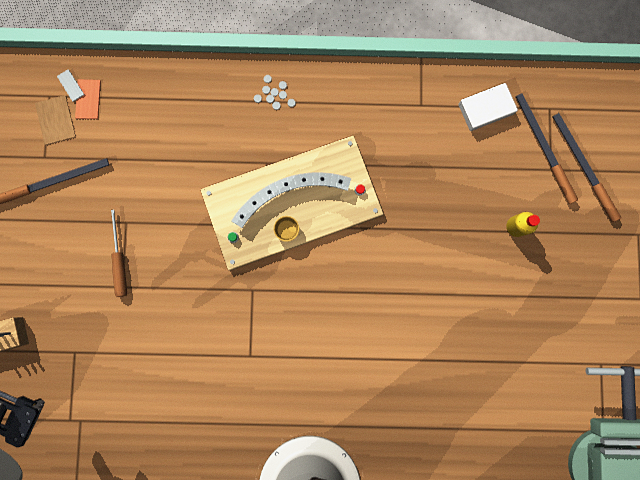

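The red magnet (360,188) is at the −y end and the green one (234,236) at the +y end, so the stroke runs mark6→mark0. The marks run from (341,181) to (242,216). I'll locate them precisely and fit the arc.

```bash
cat >> h.py <<'E'
from scipy.optimize import least_squares
def arc(p):  # x,y,yaw of cradle -> marks 0..6
    a=np.arange(3,-4,-1)*0.2
    l=np.c_[-.165+.2*np.cos(a),.2*np.sin(a)]
    c,s=np.cos(p[2]),np.sin(p[2]); return l@np.array([[c,s],[-s,c]])+p[:2]
def blobs(d,seeds,rad):
    g=cv2.cvtColor(d['color'],cv2.COLOR_RGB2GRAY).astype(float);out=[]
    for u,v in seeds:
        u0,v0=int(round(u)),int(round(v))
        w=g[v0-rad:v0+rad+1,u0-rad:u0+rad+1]; k=np.clip(np.percentile(w,50)*.6-w,0,None)
        yy,xx=np.mgrid[-rad:rad+1,-rad:rad+1]; out.append((u0+(k*xx).sum()/k.sum(),v0+(k*yy).sum()/k.sum()))
    return np.array(out)
def fit(P):
    return least_squares(lambda p:(arc(p)-P[:,:2]).ravel(),[.6,.05,.35])
E
python3 - <<'E'
from h import *
d=img('top')
s=[(242,216),(255,202),(269,192),(286,184),(304,180),(322,179),(341,181)]
b=blobs(d,s,3);print(b.round(1))
P=np.array([unproj(d,u,v,plane=.05) for u,v in b])
f=fit(P);print(f.x,np.abs(f.fun).max());print(arc(f.x).round(4)); np.save('p.npy',f.x)
o=r.observe();print(np.array(o['orientation']).T@(np.r_[arc(f.x)[6],.12]-o['ee_pos'])*100)
E
```

```text
[[241.4 216.2]
 [254.  202.6]
 [268.9 191.7]
 [285.7 183.9]
 [303.5 179.5]
 [321.9 178.6]
 [340.1 181.3]]
[0.60452283 0.05354922 0.36801479] 0.0011093069512463846
[[ 0.564   0.1589]
 [ 0.5944  0.1331]
 [ 0.6192  0.1018]
 [ 0.6372  0.0661]
 [ 0.6478  0.0276]
 [ 0.6505 -0.0122]
 [ 0.6452 -0.0518]]
[-61.78462292 -38.19931398  11.32800085]
```

>>> jog_arm(rows=[-3.4,-1.9,0,0,-3.4,-1.9,0,0,-3.4,-1.9,0,0,-3.4,-1.9,0,0,-3.4,-1.9,0,0,-3.4,-1.9,0,0,-3.4,-1.9,0,0,-3.4,-1.9,0,0,-3.4,-1.9,0,0,-3.4,-1.9,0,0], hand=1, force=10)

```text
t: 1.5
ee_pos: [0.4601, 0.2288, 0.2335]
orientation: [[-0.928, 0.374, 0.001], [0.374, 0.928, 0.0], [-0.0, 0.0, -1.0]]
wrist_force: [0.1, 0.9, -0.1]
grip_width: 0.0137
grip_force: 0.0
```

>>> jog_arm(rows=[-3.4,-1.9,0,0,-3.4,-1.9,0,0,-3.4,-1.9,0,0,-3.4,-1.9,0,0,-3.4,-1.9,0,0,-3.4,-1.9,0,0])

```text
t: 2.1
ee_pos: [0.6068, 0.0468, 0.2334]
orientation: [[-0.928, 0.374, 0.0], [0.374, 0.928, 0.0], [-0.0, 0.0, -1.0]]
wrist_force: [0.2, 0.3, 0.3]
grip_width: 0.0007
grip_force: 0.0
```

>>> jog_arm(rows=[0,0,0,0.1,0,0,0,0.1,0,0,0,0.1,0,0,0,0.1,0,0,0,0.1,0,0,0,0.1,0,0,0,0.1,0,0,0,0.12,0,0,0,0,0,0,0,0])

```text
t: 3.1
ee_pos: [0.6058, 0.0482, 0.2333]
orientation: [[-0.362, 0.932, -0.0], [0.932, 0.362, -0.0], [-0.0, -0.0, -1.0]]
wrist_force: [0.8, 0.1, -1.5]
grip_width: 0.0005
grip_force: 0.0
```

```bash
python3 - <<'E'
from h import *
d=img('wrist','w1.png');p=np.load('p.npy')
f=240/np.tan(np.radians(d['fovy'])/2);R=np.array(d['R']);t=np.array(d['t'])
X=np.c_[arc(p),np.full(7,.05)]@R.T+t; print((X[:,:2]/X[:,2:]*f+[d['cx'],d['cy']]).round(1))
o=r.observe();print(o['t'],o['ee_pos'],o['orientation'],o['wrist_force'],o['grip_width'],o['joints'])
E
```

```text
[[320.   94.2]
 [340.3 134.9]
 [351.7 176.3]
 [354.5 216.6]
 [349.3 254.2]
 [337.1 288. ]
 [319.  317.4]]
3.15 [0.6058693  0.04818021 0.23329995] [[-3.62061644e-01  9.32154154e-01  9.96929585e-06]
 [ 9.32154154e-01  3.62061644e-01 -1.61942478e-05]
 [-1.87050350e-05  3.42960455e-06 -1.00000000e+00]] [-0.00227746  1.10899284  0.22691421] 0.0003806650558268836 [-1.19214161e-01  2.42310909e-01  1.50027468e+00 -1.51161729e-05
  1.39899524e+00 -4.89690221e-01]
```

View pics/w1.png

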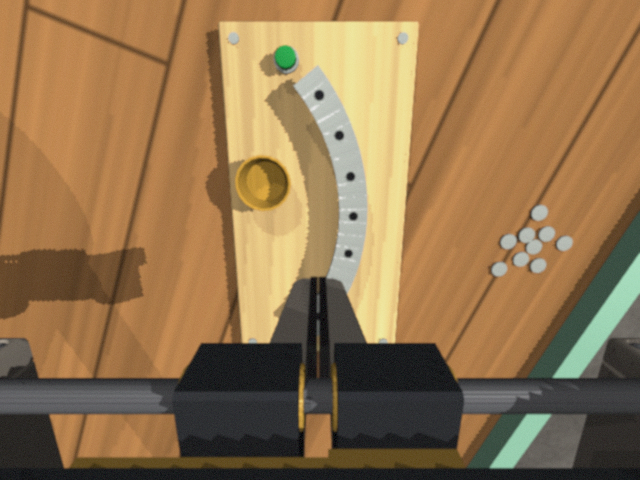

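The marks show at (319,95), (339,135), (350,176), (353,216) and (348,254), within 1 px of the prediction. The fit holds, so I'm going above mark6.

>>> jog_arm(rows=[-2.7,0,0,0,-2.7,0,0,0,-2.7,0,2,0,-2.6,0,3,0,0,0,3,0,0,0,3,0,0,0,2.5,0,0,0,1,0,0,0,0,0,0,0,0,0])

```text
t: 4.15
ee_pos: [0.6453, -0.0518, 0.0897]
orientation: [[-0.36, 0.933, 0.002], [0.933, 0.36, -0.001], [-0.001, 0.002, -1.0]]
wrist_force: [-0.4, -0.7, 1.0]
grip_width: 0.0003
grip_force: 0.0
```

```bash
python3 - <<'E'
from h import *
p=np.load('p.npy');o=r.observe();R=np.array(o['orientation']);A=np.c_[arc(p),np.full(7,.066)][::-1]
print(o['ee_pos'],o['wrist_force'],o['joints'][5])
print((R.T@(A[0]-o['ee_pos'])*100).round(2)); print((np.diff(A,axis=0)@R*100).round(2))
E
```

```text
[ 0.64525367 -0.05182364  0.08972367] [-0.41229306 -0.71577906  0.97510757] -0.6351487112485854
[ 0.01 -0.01  2.37]
[[ 3.5   1.92 -0.  ]
 [ 3.81  1.18 -0.  ]
 [ 3.97  0.4  -0.  ]
 [ 3.97 -0.4  -0.01]
 [ 3.82 -1.18 -0.01]
 [ 3.51 -1.91 -0.01]]
```

>>> jog_arm(rows=[0,0,0.5,0,0,0,0.5,0,0,0,0.5,0,0,0,0.3,0,0,0,0.2,0,0,0,0.2,0,0,0,0.1,0,0,0,0.1,0,0,0,0,0,0,0,0,0])

```text
t: 5.15
ee_pos: [0.6443, -0.0517, 0.0645]
orientation: [[-0.36, 0.933, -0.0], [0.933, 0.36, 0.0], [0.0, -0.0, -1.0]]
wrist_force: [-3.5, 0.7, 3.9]
grip_width: 0.0004
grip_force: 2.1
```

>>> jog_arm(rows=[0,0,-0.1,0,0,0,0,0,0.7,0.4,0,0,0.7,0.4,0,0,0.7,0.4,0,0,0.7,0.4,0,0,0.7,0.3,0,0,0,0,0,0,0,0,0,0])

```text
t: 6.05
ee_pos: [0.6497, -0.0108, 0.0654]
orientation: [[-0.36, 0.933, 0.001], [0.933, 0.36, 0.002], [0.001, 0.001, -1.0]]
wrist_force: [0.4, 3.0, 3.9]
grip_width: 0.0004
grip_force: 1.8
```

```bash
cat > s.py <<'E'
from h import *
p=np.load('p.npy');o=r.observe();R=np.array(o['orientation']);A=np.c_[arc(p),np.full(7,.066)]
print(o['ee_pos'],o['wrist_force']);print((( A-o['ee_pos'])@R*100).round(2))
E
python3 s.py
```

```text
[ 0.64970405 -0.0108008   0.06536675] [0.367674   2.99793931 3.94008985]
[[18.92 -1.89 -0.04]
 [15.42  0.03 -0.04]
 [11.6   1.21 -0.05]
 [ 7.63  1.6  -0.05]
 [ 3.66  1.2  -0.06]
 [-0.16  0.02 -0.06]
 [-3.66 -1.9  -0.07]]
```

Within 2 mm of mark5 with a light touch (~4 N). Continuing to marks 4 and 3.

>>> jog_arm(rows=[0.7,0.3,0,0,0.7,0.3,0,0,0.7,0.2,0,0,0.8,0.2,0,0,0.8,0.2,0,0,0,0,0,0,0,0,0,0])

```text
t: 6.75
ee_pos: [0.6471, 0.0282, 0.0652]
orientation: [[-0.36, 0.933, -0.001], [0.933, 0.36, 0.002], [0.002, 0.0, -1.0]]
wrist_force: [-0.0, 1.8, 2.7]
grip_width: -0.0001
grip_force: 1.9
```

>>> jog_arm(rows=[0.8,0.1,0,0,0.8,0.1,0,0,0.8,0.1,0,0,0.8,0.1,0,0,0.8,0,0,0,0,0,0,0,0,0,0,0])

```text
t: 7.45
ee_pos: [0.6362, 0.0668, 0.0651]
orientation: [[-0.36, 0.933, -0.001], [0.933, 0.36, 0.002], [0.002, -0.0, -1.0]]
wrist_force: [0.2, 3.6, 3.8]
grip_width: 0.0003
grip_force: 1.9
```

```bash
python3 s.py
```

```text
[0.63619671 0.06683177 0.06511963] [0.15434677 3.57793467 3.76647172]
[[ 11.19  -3.42  -0.06]
 [  7.69  -1.51  -0.07]
 [  3.87  -0.33  -0.08]
 [ -0.1    0.07  -0.09]
 [ -4.07  -0.33  -0.1 ]
 [ -7.89  -1.51  -0.11]
 [-11.39  -3.43  -0.11]]
```

>>> jog_arm(rows=[0.8,0,0,0,0.8,0,0,0,0.8,-0.1,0,0,0.8,-0.1,0,0,0.7,-0.1,0,0,0,0,0,0,0,0,0,0])

```text
t: 8.15
ee_pos: [0.6191, 0.102, 0.0651]
orientation: [[-0.36, 0.933, -0.001], [0.933, 0.36, 0.002], [0.002, -0.001, -1.0]]
wrist_force: [-0.3, 2.2, 4.3]
grip_width: 0.0006
grip_force: 1.9
```

>>> jog_arm(rows=[0.8,-0.2,0,0,0.8,-0.2,0,0,0.8,-0.2,0,0,0.7,-0.3,0,0,0.7,-0.3,0,0,0,0,0,0,0,0,0,0])

```text
t: 8.85
ee_pos: [0.5939, 0.133, 0.0649]
orientation: [[-0.36, 0.933, -0.002], [0.933, 0.36, 0.002], [0.002, -0.001, -1.0]]
wrist_force: [-1.6, 2.5, 3.2]
grip_width: 0.0001
grip_force: 2.0
```

```bash
python3 s.py
```

```text
[0.59393149 0.13299183 0.06494768] [-1.55848453  2.48716544  3.1683397 ]
[[  3.5   -1.86  -0.09]
 [ -0.     0.05  -0.11]
 [ -3.82   1.23  -0.12]
 [ -7.79   1.63  -0.13]
 [-11.77   1.23  -0.13]
 [-15.58   0.05  -0.14]
 [-19.09  -1.87  -0.15]]
```

Then mark0, followed by a lift straight up.

>>> jog_arm(rows=[0.7,-0.3,0,0,0.7,-0.4,0,0,0.7,-0.4,0,0,0.7,-0.4,0,0,0.7,-0.4,0,0,0,0,0,0,0,0,0,0])

```text
t: 9.55
ee_pos: [0.5634, 0.1587, 0.0649]
orientation: [[-0.36, 0.933, -0.003], [0.933, 0.36, 0.001], [0.002, -0.002, -1.0]]
wrist_force: [-1.9, 2.8, 4.3]
grip_width: 0.0006
grip_force: 2.0
```

>>> jog_arm(rows=[0,0,-0.5,0,0,0,-1,0,0,0,-2,0,0,0,-3,0,0,0,-3,0,0,0,-3,0,0,0,-2,0,0,0,0,0,0,0,0,0,0,0,0,0])

```text
t: 10.55
ee_pos: [0.5636, 0.1575, 0.2083]
orientation: [[-0.36, 0.933, -0.003], [0.933, 0.36, -0.0], [0.001, -0.003, -1.0]]
wrist_force: [0.5, -0.3, -0.7]
grip_width: 0.0003
grip_force: 0.0
```

```bash
python3 - <<'E'
from h import *
d=img('top')
for q,pl in [('red_magnet',.035),('green_magnet',.035),('tin',.026),('oil',.11),('screwdriver',.02)]:
    for o in r.search_frame('top',q)[:1]:
        u,v=o['xy'][0]*640,o['xy'][1]*480
        print(q,round(o['p'],2),int(u),int(v),unproj(d,u,v,plane=pl).round(4))
o=r.observe();print(o['ee_pos'],o['wrist_force'],o['t'])
E
```

```text
red_magnet 0.59 359 187 [ 0.6351 -0.0944  0.035 ]
tin 0.96 290 227 [0.5452 0.0544 0.026 ]
oil 0.78 526 221 [ 0.5585 -0.4274  0.11  ]
screwdriver 0.68 118 268 [0.4493 0.4211 0.02  ]
[0.56438474 0.15767226 0.20958183] [ 0.02855038 -0.55142713 -0.35160382] 10.85
```

```bash
python3 -c "
from rig import r
print(r.close_job())"
```

```text
the job is handed in; nothing more can be done
None
```

I stroked the arc from the red-magnet end to the green one (mark6 to mark0), coming within about 2 mm of each mark at 3–4 N and pressing it down about 3–5 mm, then lifted clear and handed in at about 11 s; the red magnet, tin, screwdriver and oil bottle showed no sign of moving, but the hand hid the green magnet in the last check.

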